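# Hold the new front against a sweet bin for screwing

### The arm

A 6-joint arm with a two-finger parallel gripper is mounted at the origin on the work surface. World frame = base frame: x ahead of the robot, y to its left, z up, the work surface at z = 0. Lengths are in m, angles in rad, forces in N, time in s.
With the tool pointing down it reaches from about 0.25 to 0.775 m from the base axis. Payload 4 kg.
Tool frame: the origin (TCP) lies at the very end of the fingers, on their centre line; the grasp point (between the pads) lies 19 mm behind it (manip.grip_point_offset is the z of the grasp point in the tool frame, in m); z points along the fingers, y is the line along which they close (so a half turn about z gives the same grasp; the last joint's range is limited). The gripper opens to 94 mm and grips with 3 to 60 N. Pads are 16 mm wide; open, the fingers measure 119 mm over their backs; the gripper's body (75 mm by 177 mm) begins 78 mm behind the grasp point.
Start: joints at [1.056, 0.087, 1.371, -0, 1.684, -0.103], TCP at [0.22, 0.504, 0.206] pointing down, gripper open.
Joint ranges: [-3.1, 3.1], [-0.76, 2.03], [0.27, 2.55], [-1.08, 4.22], [0.17, 2.65], [-2.57, 2.57]. Speed limits (rad/s): [2.79, 2.79, 3.14, 3.14, 3.14, 3.14].

### API

Orientations are given as a unit quaternion [x, y, z, w].
In Python, from workcell import manip gives the robot as it stands. The module is installed in compiled form; this text tells all that it offers.
- The arm moves only by the tool drive_tool, never from a script. Its argument "targets" is a list of rows, each an object with "gripper": the opening, from 0 (shut) to 1 (fully open); "slide": the shift along the world's x, y, z in units of 50 mm (1.0 is 50 mm), a list of three; "twist": the turn, a rotation vector about the world's x, y, z in units of 5 degrees (1.0 is 5 degrees), a list of three. In form: [{"gripper": gripper, "slide": [x, y, z], "twist": [wx, wy, wz]}, ...]. A call has 1 to 12 rows; each row shifts and turns the commanded pose from where the row before left it; what a row does not reach is not made up. A row lasts 1/10 s, in which the tool goes at most 50 mm and 8.59 degrees, less where a joint would pass 70% of its speed; a pose out of reach is approached as far as the arm can. A call is refused whole if a number of a shift passes 1 or a number of a turn 1, either way. A call with a gripper value outside its range is refused whole. The fingers move at their own pace and stop on an object; the grip force is fixed at half the most. Time passes only in rows, so rows that do not move let the fingers close. It gives the time, the measured TCP pose, the force, the opening and the grip force at its end, in the units of the state.
- manip.state(): the state, without advancing time (a new reading comes with each control period).
- manip.snapshot(name): name is "scene" or "top"; returns (picture, depth): 384x512x3 uint8, red, green, blue; 384x512 float32, m along the optical axis (not along the pixel's ray), 0 where there is no reading.
- manip.camera_params(name): a dict with "K" (3x3 intrinsics, pixels), "rvec" (rotation vector, rad) and "tvec" (3), from world to camera coordinates, as OpenCV has them. Camera axes: x right, y down, z forward; pixel columns grow to the right and rows downward; lengths in m; the calibration is good to about 2 mm. A picture is of the moment at which its call begins. camera_params takes no time and is no camera call.
- manip.sign_off(): hands the job in; it is judged then, once.
The state is a dict: "t": time; "qpos": joint angles; "joint_velocities": joint speeds; "joint_efforts": joint torques, N m; "tcp_pos": TCP position; "orientation": TCP orientation; "wrist_force": force on the tool from outside, world axes, zero at the start; "torque": the same for the moment, N m; "grip_width": opening from 0.0 (shut) to 1.0 (fully open); "gripper_force": force on a finger pad.
Only numpy, scipy, OpenCV 4.12 (cv2) and the standard library are available. Lean on these libraries where they do the work, as an engineer would, in place of code of your own. Each camera call takes 0.05 s, during which the arm holds its last target. There are 200 camera calls.

### The job

The wooden sweet bin in the jig still needs its front: of the two fronts standing on the counter take the wider one, as wide as the bin, by its grip block and set it upright on the jig's bed against the bin's open end, square and with edges flush. With it gently push the bin back to about half of its spring travel (12 mm, about 8 N) and keep that push steady for the colleague who will drive the screws; the hand must not touch the bin. Finish while still holding the front pressed there, and leave the narrower front and everything else in place.

Things in the scene. Friction and masses are not known exactly. Their poses are not given: they have to be found in the camera images.
- front: The front to fit, the wider of two: wooden board 120 mm wide (y), 70 tall (z), 12 thick, about 120 g, standing upright. Origin: bottom middle of its flat back face; +x points out of the back, away from the robot within 35 degrees; board at x -12 to 0. Grip block on its front side: x -52 to -12, 22 mm wide (y -11 to 11), z 0 to 60; grip it across the 22 mm from above.
- narrow_front: The narrower front, to be left alone: wooden board 85 mm wide (y), 70 tall (z), 12 thick, about 120 g, standing upright. Origin: bottom middle of its flat back face; +x points out of the back, away from the robot within 35 degrees; board at x -12 to 0. Grip block on its front side: x -52 to -12, 22 mm wide (y -11 to 11), z 0 to 60; grip it across the 22 mm from above.
- jig: Fixed plywood board 300 (x) x 170 (y) x 12 mm. Origin: centre of its underside, on the counter; its top, the bed, is at z 12 mm. +x runs from its free end (robot side) to its steel spring block. The bed is bare from x -150 mm to the bin at x -50. Guide strips 12 mm high beside the bin, from x -10 on, outside y +-62.
- bin: Wooden bin 120 mm wide (y), 140 long (x), 70 tall, walls 10, open above and at the robot's end. Origin: bottom middle of the open end; axes as the jig's, +x into the bin. At rest it is at x -50, y 0, z 13 mm of the jig; it only slides, 24 mm towards +x, against springs: 0.65 N per mm from zero (12 mm: about 8 N).
- jar_a: Bystander: sweet jar, 76 mm across, 112 mm tall, white lid; origin under its centre
- jar_b: Bystander: sweet jar of the same size with other sweets; origin under its centre
- tape: Bystander: roll of cardboard-brown tape lying flat, 90 mm across, 24 mm high; origin under its centre
- gum_box: Bystander: carton 60 x 80 x 35 mm; origin under its centre
- screwdriver: Bystander: the colleague's screwdriver, lying on the counter; origin near its middle
- screw_tray: Bystander: steel tray 60 x 80 x 22 mm; origin under its centre
- scoop: Bystander: sweet scoop with a black handle along its -x, pan 80 x 55 x 30 mm; origin under the pan

How it is judged:
On the way, in this order (a step that is already met when the one before it is completed fails the run):
1. the wider front is taken up from the counter in the fingers (height (world z) of front above 0.01 m and contact force between the fingers and front above 2 N), for 0.1 s.
2. the front is flush on the bin's open end and pressed with 5 to 11 N, steadily for half a second (y of front in the frame of bin between -0.006 and 0.006 m and z of front in the frame of bin between -0.005 and 0.006 m and x of front in the frame of bin between -0.004 and 0.004 m and angle between the x axis of front and the x axis of bin, either way round below 0.07 rad and angle between the z axis of front and the z axis of bin, either way round below 0.07 rad and contact force between front and bin between 5 and 11 N and contact force between the fingers and front above 2 N and contact force between each of the fingers, the arm and bin below 0.3 N), for 0.5 s.
At the end, for the whole second after the job is handed in: Front held pressed on the bin with 5 to 11 N, bin pushed back 7.5 to 17 mm; front flush within 6 mm sideways, -5 to +6 mm in height, square within 0.07 rad; at rest; hand not touching the bin; narrower front and bystanders within 30 mm of their places (all of step 2 and x of bin in the frame of jig between -0.0425 and -0.033 m and linear speed of each of front, bin below 0.01 m/s and contact force between front and narrow_front below 0.1 N and distance of each of narrow_front, jar_a, jar_b, tape, gum_box, screwdriver, screw_tray, scoop from where it was at the start of the episode below 0.03 m); the arm keeps its last pose, push and grip.
It fails at once if the front is rammed against the bin (over 20 N) (contact force between front and bin above 20 N).
It fails at once if the narrower front or a bystander is pushed away by more than 30 mm (distance of any of narrow_front, jar_a, jar_b, tape, gum_box, screwdriver, screw_tray, scoop from where it was at the start of the episode above 0.03 m).
It also fails if it takes over 48 s, if anything falls off the work surface, if the arm or the gripper's body presses on something with over 40 N, if the wrist force passes 120 N, or if a joint passes its speed limit or range.

## Working session

There is one attempt and no reset: what is moved stays moved. The work goes in short steps, Python scripts to look and compute and a tool call to move; the robot and the scene stay as the last step left them, time stands still between calls to the robot, and variables do not carry over. Pictures are saved under pics/ and viewed, at most 10 in all, crops included, and the job is handed in when it is done.

Besides the shell and the picture viewer there is one more tool, called after ">>>" by a JSON object that holds its "fn" and its "kwargs", one argument or row to a line. drive_tool: Moves the arm, as the interface text tells. Its arguments: {"type":"object","properties":{"targets":{"type":"array","items":{"type":"object","properties":{"gripper":{"type":"number"},"slide":{"type":"array","items":{"type":"number"}},"twist":{"type":"array","items":{"type":"number"}}}}}},"required":["targets"]}

```bash
mkdir -p pics; cat > h.py <<'E'
import numpy as np, cv2
from workcell import manip
def cam(n):
    p=manip.camera_params(n);K=np.array(p["K"]);R=cv2.Rodrigues(np.array(p["rvec"],float))[0];t=np.array(p["tvec"],float).ravel();return K,R,t
def world(n,d):
    K,R,t=cam(n);v,u=np.indices(d.shape);c=np.stack([(u-K[0,2])/K[0,0]*d,(v-K[1,2])/K[1,1]*d,d],-1)
    return (c-t)@R
E
python3 - <<'E'
from h import *
for n in("scene","top"):
    im,d=manip.snapshot(n);np.savez(n+"0.npz",im=im,d=d);cv2.imwrite(f"pics/{n}0.png",im[:,:,::-1])
    K,R,t=cam(n);print(n,K[0,0],-R.T@t,R[2])
print(manip.state(),manip.grip_point_offset)
E
```

```text
scene 434.67736265182344 [ 1.48117345 -0.26984607  1.15711828] [-0.63789494  0.12762092 -0.75947544]
top 417.43028697611106 [ 0.42009673 -0.07193546  1.43069951] [ 0.08988347  0.01863953 -0.99577785]
{'t': 0.1, 'qpos': array([ 1.05589743e+00,  8.79137646e-02,  1.37206938e+00, -6.40025808e-07,
        1.68359312e+00, -1.03146912e-01]), 'joint_velocities': array([ 0.00027561, -0.00271947, -0.00406712, -0.00013046, -0.00076831,
        0.00108169]), 'joint_efforts': array([ 1.76592577e-03, -3.41253340e+01, -3.03301978e+01,  7.20006670e-02,
        3.04323295e-02, -8.88268846e-05]), 'tcp_pos': array([0.21990901, 0.5035994 , 0.20442048]), 'orientation': array([ 2.04424665e-01,  9.78881797e-01, -9.44924094e-04, -3.01333648e-04]), 'wrist_force': array([-0.38181107,  0.1702458 , -0.84448567]), 'torque': array([ 0.00368001, -0.01792119,  0.03153864]), 'gripper_force': 0.0, 'grip_width': 0.9948807857371756} -0.0188
```

View pics/scene0.png

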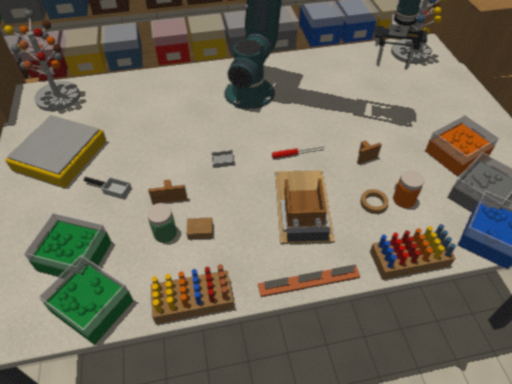

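View pics/top0.png

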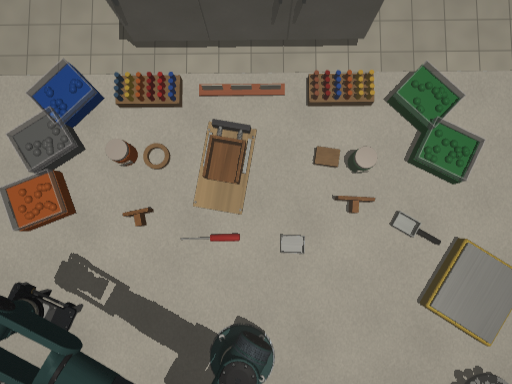

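The top view shows the right-hand front at about (353,199), clearly wider than the left one at (138,213). The jig and bin are at about (225,165), slightly rotated. Next I'll measure these in world coordinates.

```bash
python3 - <<'E'
from h import *
z=np.load("top0.npz");im,d=z["im"],z["d"];P=world("top",d)
def rect(roi,lo,hi,sat=0,lab=""):
    x0,y0,x1,y1=roi;Q=P[y0:y1,x0:x1];hsv=cv2.cvtColor(np.ascontiguousarray(im[y0:y1,x0:x1]),cv2.COLOR_RGB2HSV)
    m=(Q[...,2]>lo)&(Q[...,2]<hi)&(hsv[...,1]>=sat)
    n,l,s,_=cv2.connectedComponentsWithStats(m.astype(np.uint8));
    if n<2:print(lab,"none");return
    k=1+s[1:,4].argmax();q=Q[l==k]
    r=cv2.minAreaRect((q[:,:2]*1000).astype(np.float32));print(lab,len(q),np.round(r[0],1),np.round(r[1],1),round(r[2],2),"z",np.round(np.median(q[:,2])*1000,1),"mean",np.round(q.mean(0)*1000,1));return q
for lab,roi in(("R",(320,180,385,225)),("L",(110,195,165,235))):
    rect(roi,.0625,.08,0,lab+" board");rect(roi,.045,.0645,0,lab+" block");rect(roi,.02,.1,0,lab+" all")
roi=(185,110,265,225)
rect(roi,.006,.02,50,"jig");rect(roi,.006,.2,50,"jig+");rect(roi,.072,.1,50,"binrim")
rect(roi,.018,.1,0,"bin+block")
for q in((353,199),(340,198),(354,208),(225,200),(235,150),(207,150),(245,150),(290,220)):print(q,np.round(P[q[1],q[0]]*1000,1))
big=lambda x0,y0,x1,y1,f:cv2.resize(im[y0:y1,x0:x1,::-1],None,fx=f,fy=f,interpolation=cv2.INTER_CUBIC)
a=big(185,110,265,225,5);b=big(320,180,385,225,5)
c=np.zeros((575,725,3),np.uint8);c[:a.shape[0],:a.shape[1]]=a;c[:b.shape[0],400:400+b.shape[1]]=b
cv2.imwrite("pics/crop.png",c)
E
```

```text
R board 139 [ 522.2 -373.4] [116.9  12.4] 86.6 z 69.0 mean [ 522.  -373.5   69. ]
R block 101 [ 497.6 -363.1] [42.5 39.7] 88.26 z 57.6 mean [ 497.6 -369.8   56.9]
R all 289 [ 502.2 -371.8] [117.8  52.4] 86.69 z 62.6 mean [ 511.4 -370.1   59.8]
L board 101 [478.9 349.1] [12.2 86.9] 11.19 z 69.2 mean [479.1 348.   69.1]
L block 99 [453.5 347. ] [40.9 35.5] 9.19 z 59.2 mean [454.9 343.3  58.5]
L all 258 [459.3 345.1] [52.2 86.8] 11.4 z 61.5 mean [466.6 342.9  57.9]
jig 1805 [633.8  61.4] [170.5 298.7] 80.09 z 11.7 mean [565.8  65.   11.8]
jig+ 3730 [633.8  61.4] [170.5 298.7] 80.09 z 16.0 mean [619.9  62.8  24.7]
binrim 394 [654.2  57.6] [120.3 140.9] 80.02 z 82.0 mean [670.6  55.5  81.9]
bin+block 2200 [682.5  51.7] [152.2 199.2] 80.03 z 26.5 mean [678.5  53.   41.9]
(353, 199) [ 519.8 -364.3   67.2]
(340, 198) [ 522.7 -320.9   73.9]
(354, 208) [ 491.  -369.2   56.6]
(225, 200) [521.4  58.8  12.9]
(235, 150) [691.4  24.3  26.5]
(207, 150) [680.8 112.2  83.7]
(245, 150) [691.9  -9.7  22.9]
(290, 220) [ 453.4 -163.    -3. ]
```

View pics/crop.png

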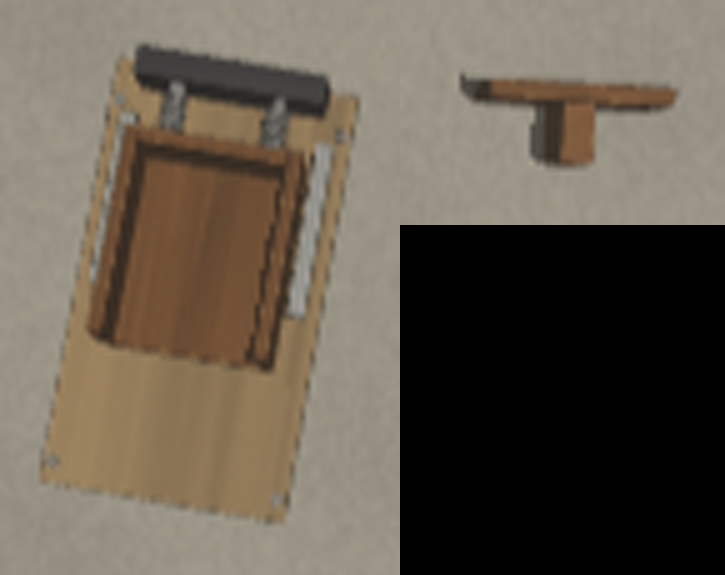

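The crop confirms the jig with the bin's open end towards the robot (crop about (180,355)) and the front's board at about (570,95) with its block at about (565,135). Measured poses:

| Item | Position (mm) | Yaw |
|---|---|---|
| Jig | (633.8, 61.4) | -9.95° |
| Bin opening | (585, 69.8) | same as jig |
| Wide front, block centre | (496.2, -372) | -3.35° |

Now I'll move over the block.

>>> {"fn": "drive_tool", "kwargs": {
  "targets": [
    {"gripper": 1,"slide": [0.23,-0.73,0],"twist": [0,0,0.34]},
    {"gripper": 1,"slide": [0.23,-0.73,0],"twist": [0,0,0.34]},
    {"gripper": 1,"slide": [0.23,-0.73,0],"twist": [0,0,0.34]},
    {"gripper": 1,"slide": [0.23,-0.73,0],"twist": [0,0,0.34]},
    {"gripper": 1,"slide": [0.23,-0.73,0],"twist": [0,0,0.34]},
    {"gripper": 1,"slide": [0.23,-0.73,0],"twist": [0,0,0.34]},
    {"gripper": 1,"slide": [0.23,-0.73,0],"twist": [0,0,0.34]},
    {"gripper": 1,"slide": [0.23,-0.73,0],"twist": [0,0,0.34]},
    {"gripper": 1,"slide": [0.23,-0.73,0],"twist": [0,0,0.34]},
    {"gripper": 1,"slide": [0.23,-0.73,0],"twist": [0,0,0.34]},
    {"gripper": 1,"slide": [0.23,-0.73,0],"twist": [0,0,0.34]},
    {"gripper": 1,"slide": [0.23,-0.73,0],"twist": [0,0,0.34]}
  ]
}}

```text
t: 1.3
tcp_pos: [0.3581, 0.0645, 0.2052]
orientation: [0.027, 1.0, 0.0, 0.0]
wrist_force: [-0.3, 0.1, 0.7]
grip_width: 1.0
gripper_force: 0.0
```

>>> {"fn": "drive_tool", "kwargs": {
  "targets": [
    {"gripper": 1,"slide": [0.23,-0.73,0]},
    {"gripper": 1,"slide": [0.23,-0.73,0]},
    {"gripper": 1,"slide": [0.23,-0.73,0]},
    {"gripper": 1,"slide": [0.23,-0.73,0]},
    {"gripper": 1,"slide": [0.23,-0.73,0]},
    {"gripper": 1,"slide": [0.23,-0.73,0]},
    {"gripper": 1,"slide": [0.23,-0.73,0]},
    {"gripper": 1,"slide": [0.23,-0.73,0]},
    {"gripper": 1,"slide": [0.23,-0.73,0]},
    {"gripper": 1,"slide": [0.23,-0.73,0]},
    {"gripper": 1,"slide": [0.23,-0.73,0]},
    {"gripper": 1,"slide": [0.23,-0.73,0]}
  ]
}}

```text
$.targets[0]: bad value
```

>>> {"fn": "drive_tool", "kwargs": {
  "targets": [
    {"gripper": 1,"slide": [0,0,0]},
    {"gripper": 1,"slide": [0,0,0]},
    {"gripper": 1,"slide": [0,0,0]}
  ]
}}

```text
$.targets[0]: bad value
```

>>> {"fn": "drive_tool", "kwargs": {
  "targets": [
    {"gripper": 1,"slide": [0.23,-0.73,0],"twist": [0,0,0]},
    {"gripper": 1,"slide": [0.23,-0.73,0],"twist": [0,0,0]},
    {"gripper": 1,"slide": [0.23,-0.73,0],"twist": [0,0,0]},
    {"gripper": 1,"slide": [0.23,-0.73,0],"twist": [0,0,0]},
    {"gripper": 1,"slide": [0.23,-0.73,0],"twist": [0,0,0]},
    {"gripper": 1,"slide": [0.23,-0.73,0],"twist": [0,0,0]},
    {"gripper": 1,"slide": [0.23,-0.73,0],"twist": [0,0,0]},
    {"gripper": 1,"slide": [0.23,-0.73,0],"twist": [0,0,0]},
    {"gripper": 1,"slide": [0.23,-0.73,0],"twist": [0,0,0]},
    {"gripper": 1,"slide": [0.23,-0.73,0],"twist": [0,0,0]},
    {"gripper": 1,"slide": [0.23,-0.73,0],"twist": [0,0,0]},
    {"gripper": 1,"slide": [0.23,-0.73,0],"twist": [0,0,0]}
  ]
}}

```text
t: 2.5
tcp_pos: [0.4962, -0.3733, 0.2046]
orientation: [0.028, 1.0, 0.001, -0.0]
wrist_force: [0.2, 0.2, 0.1]
grip_width: 1.001
gripper_force: 0.0
```

>>> {"fn": "drive_tool", "kwargs": {
  "targets": [
    {"gripper": 1,"slide": [0,0,0],"twist": [0,0,0]},
    {"gripper": 1,"slide": [0,0,0],"twist": [0,0,0]},
    {"gripper": 1,"slide": [0,0,0],"twist": [0,0,0]}
  ]
}}

```text
t: 2.8
tcp_pos: [0.496, -0.3709, 0.2054]
orientation: [0.028, 1.0, 0.0, -0.0]
wrist_force: [-0.3, 0.3, 0.2]
grip_width: 0.999
gripper_force: 0.0
```

>>> {"fn": "drive_tool", "kwargs": {
  "targets": [
    {"gripper": 1,"slide": [0,-0.02,-0.6],"twist": [0,0,0]},
    {"gripper": 1,"slide": [0,0,-0.6],"twist": [0,0,0]},
    {"gripper": 1,"slide": [0,0,-0.6],"twist": [0,0,0]},
    {"gripper": 1,"slide": [0,0,-0.4],"twist": [0,0,0]},
    {"gripper": 1,"slide": [0,0,-0.4],"twist": [0,0,0]},
    {"gripper": 1,"slide": [0,0,-0.4],"twist": [0,0,0]},
    {"gripper": 1,"slide": [0,0,-0.3],"twist": [0,0,0]},
    {"gripper": 1,"slide": [0,0,-0.3],"twist": [0,0,0]},
    {"gripper": 1,"slide": [0,0,-0.15],"twist": [0,0,0]},
    {"gripper": 1,"slide": [0,0,0],"twist": [0,0,0]},
    {"gripper": 1,"slide": [0,0,0],"twist": [0,0,0]}
  ]
}}

```text
t: 3.9
tcp_pos: [0.4966, -0.3732, 0.0187]
orientation: [0.028, 1.0, -0.0, 0.0]
wrist_force: [-0.2, 0.3, 0.1]
grip_width: 0.999
gripper_force: 0.0
```

>>> {"fn": "drive_tool", "kwargs": {
  "targets": [
    {"gripper": 0.4,"slide": [0,0,0],"twist": [0,0,0]},
    {"gripper": 0.35,"slide": [0,0,0],"twist": [0,0,0]},
    {"gripper": 0.3,"slide": [0,0,0],"twist": [0,0,0]},
    {"gripper": 0,"slide": [0,0,0],"twist": [0,0,0]},
    {"gripper": 0,"slide": [0,0,0],"twist": [0,0,0]},
    {"gripper": 0,"slide": [0,0,0],"twist": [0,0,0]},
    {"gripper": 0,"slide": [0,0,0],"twist": [0,0,0]},
    {"gripper": 0,"slide": [0,0,0],"twist": [0,0,0]},
    {"gripper": 0,"slide": [0,0,0],"twist": [0,0,0]},
    {"gripper": 0,"slide": [0,0,0],"twist": [0,0,0]}
  ]
}}

```text
t: 4.9
tcp_pos: [0.4961, -0.373, 0.018]
orientation: [0.028, 1.0, -0.0, -0.0]
wrist_force: [1.1, -0.9, 0.3]
grip_width: 0.235
gripper_force: 29.9
```

>>> {"fn": "drive_tool", "kwargs": {
  "targets": [
    {"gripper": 0,"slide": [0,0,0.1],"twist": [0,0,0]},
    {"gripper": 0,"slide": [0,0,0.2],"twist": [0,0,0]},
    {"gripper": 0,"slide": [0,0,0.3],"twist": [0,0,0]},
    {"gripper": 0,"slide": [0,0,0.3],"twist": [0,0,0]},
    {"gripper": 0,"slide": [0,0,0.3],"twist": [0,0,0]},
    {"gripper": 0,"slide": [0,0.2,0],"twist": [0,0,-0.45]},
    {"gripper": 0,"slide": [0,0.4,0],"twist": [0,0,-0.45]},
    {"gripper": 0,"slide": [0.05,0.5,0],"twist": [0,0,-0.45]},
    {"gripper": 0,"slide": [0.05,0.5,0],"twist": [0,0,0]},
    {"gripper": 0,"slide": [0.05,0.5,0],"twist": [0,0,0]},
    {"gripper": 0,"slide": [0.05,0.5,0],"twist": [0,0,0]},
    {"gripper": 0,"slide": [0.05,0.5,0],"twist": [0,0,0]}
  ]
}}

```text
t: 6.1
tcp_pos: [0.5092, -0.2172, 0.0797]
orientation: [0.087, 0.996, -0.0, 0.001]
wrist_force: [0.3, -0.1, -1.0]
grip_width: 0.234
gripper_force: 29.9
```

>>> {"fn": "drive_tool", "kwargs": {
  "targets": [
    {"gripper": 0,"slide": [0.05,0.6,0],"twist": [0,0,0]},
    {"gripper": 0,"slide": [0.05,0.6,0],"twist": [0,0,0]},
    {"gripper": 0,"slide": [0.05,0.6,0],"twist": [0,0,0]},
    {"gripper": 0,"slide": [0.05,0.6,0],"twist": [0,0,0]},
    {"gripper": 0,"slide": [0.05,0.6,0],"twist": [0,0,0]},
    {"gripper": 0,"slide": [0,0.6,0],"twist": [0,0,0]},
    {"gripper": 0,"slide": [0,0.6,0],"twist": [0,0,0]},
    {"gripper": 0,"slide": [0,0.6,0],"twist": [0,0,0]},
    {"gripper": 0,"slide": [0,0.5,0],"twist": [0,0,0]},
    {"gripper": 0,"slide": [0,0.4,0],"twist": [0,0,0]},
    {"gripper": 0,"slide": [0,0,0],"twist": [0,0,0]},
    {"gripper": 0,"slide": [0,0,0],"twist": [0,0,0]}
  ]
}}

```text
t: 7.3
tcp_pos: [0.5216, 0.067, 0.0791]
orientation: [0.086, 0.996, -0.0, 0.001]
wrist_force: [1.4, -0.5, -0.7]
grip_width: 0.232
gripper_force: 29.9
```

>>> {"fn": "drive_tool", "kwargs": {
  "targets": [
    {"gripper": 0,"slide": [0,0,0],"twist": [0,0,0]},
    {"gripper": 0,"slide": [0,0,0],"twist": [0,0,0]}
  ]
}}

```text
t: 7.5
tcp_pos: [0.5213, 0.066, 0.0783]
orientation: [0.087, 0.996, -0.0, 0.0]
wrist_force: [-0.3, 0.1, -2.1]
grip_width: 0.235
gripper_force: 29.9
```

>>> {"fn": "drive_tool", "kwargs": {
  "targets": [
    {"gripper": 0,"slide": [0.05,0.15,-0.3],"twist": [0,0,0]},
    {"gripper": 0,"slide": [0,0.14,-0.3],"twist": [0,0,0]},
    {"gripper": 0,"slide": [0,0,0],"twist": [0,0,0]},
    {"gripper": 0,"slide": [0,0,0],"twist": [0,0,0]},
    {"gripper": 0,"slide": [0,0,0],"twist": [0,0,0]}
  ]
}}

```text
t: 8.0
tcp_pos: [0.5241, 0.0813, 0.0483]
orientation: [0.087, 0.996, 0.0, 0.0]
wrist_force: [-0.1, 0.5, -0.8]
grip_width: 0.237
gripper_force: 29.9
```

```bash
python3 - <<'E'
from h import *
s=manip.state();print(s["tcp_pos"],s["orientation"],s["wrist_force"])
ps=[]
for n in("scene","top"):
    im,d=manip.snapshot(n);np.savez(n+"1.npz",im=im,d=d)
    K,R,t=cam(n);c=K@(R@np.array([.57,.07,.06])+t);u,v=(c[:2]/c[2]).astype(int);print(n,u,v)
    ps.append(cv2.resize(im[v-40:v+40,u-50:u+50,::-1],(400,320),interpolation=cv2.INTER_CUBIC))
cv2.imwrite("pics/pre.png",np.hstack(ps))
a=-np.radians(9.95);ex=np.array([np.cos(a),np.sin(a)]);ey=np.array([-ex[1],ex[0]])
for n in("scene","top"):
    z=np.load(n+"1.npz");P=world(n,z["d"]);im=z["im"]
    hsv=cv2.cvtColor(np.ascontiguousarray(im),cv2.COLOR_RGB2HSV)
    o=(P[...,:2]-[.5848,.0699]);x=o@ex;y=o@ey
    m=(x>-.06)&(x<-.012)&(abs(y)<.08)&(P[...,2]>.055)&(P[...,2]<.125)&(hsv[...,1]>80)
    q=np.c_[x[m],y[m],P[...,2][m]]*1000
    print(n,len(q),np.percentile(q,[1,50,99],axis=0).round(1).tolist())
    b=q[(q[:,0]>-36)] if n=="scene" else q
    if len(b)>20:
        r=cv2.minAreaRect(b[:,1:].astype(np.float32));print(" yz rect",np.round(r[0],1),np.round(r[1],1),round(r[2],1))
        A=np.c_[np.ones(len(b)),b[:,1],b[:,2]];print(" plane x=",np.linalg.lstsq(A,b[:,0],rcond=None)[0].round(4))
E
```

```text
[0.52407068 0.0813205  0.04833086] [8.68104358e-02 9.96224786e-01 1.80325574e-05 3.52863575e-04] [-0.07547177  0.45061074 -0.83598123]
scene 302 178
top 220 184
scene 411 [[-56.5, -57.1, 55.4], [-29.0, 1.7, 82.5], [-23.0, 59.5, 103.2]]
 yz rect [ 1.9 80.7] [ 52.7 119.3] 87.9
 plane x= [-2.58333e+01  8.40000e-03 -4.02000e-02]Traceback (most recent call last):
  File "<stdin>", line 16, in <module>
    return _quantile_unchecked(
        a, q, axis, out, overwrite_input, method, keepdims, weights)
    return _ureduce(a,
                    func=_quantile_ureduce_func,
    ...<5 lines>...
                    overwrite_input=overwrite_input,
                    method=method)
    r = func(a, **kwargs)
    result = _quantile(arr,
                       quantiles=q,
    ...<2 lines>...
                       out=out,
                       weights=wgt)
    slices_having_nans = np.isnan(arr[-1, ...])
                                  ~~~^^^^^^^^^
IndexError: index -1 is out of bounds for axis 0 with size 0
```

View pics/pre.png

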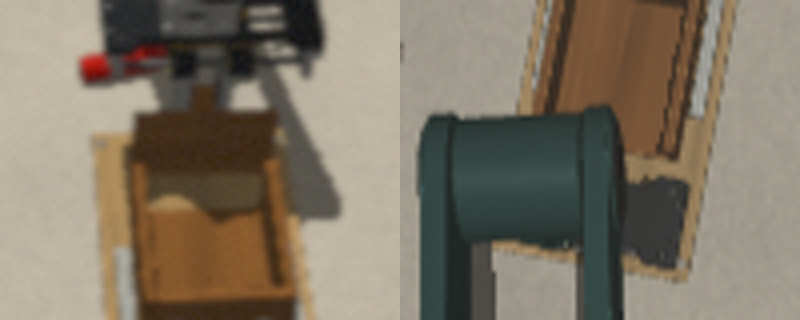

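The scene half shows the board (about (210,140)) square in front of the bin's open end, with its edges in line to within about 1–2 mm. The top half is mostly covered by the wrist. The gap is about 29 mm. I'll lower the front to the bed and approach.

>>> {"fn": "drive_tool", "kwargs": {
  "targets": [
    {"gripper": 0,"slide": [0,-0.016,-0.1],"twist": [0,0,0]},
    {"gripper": 0,"slide": [0,0,-0.1],"twist": [0,0,0]},
    {"gripper": 0,"slide": [0,0,-0.1],"twist": [0,0,0]},
    {"gripper": 0,"slide": [0,0,-0.05],"twist": [0,0,0]},
    {"gripper": 0,"slide": [0,0,0],"twist": [0,0,0]},
    {"gripper": 0,"slide": [0.09,-0.016,0],"twist": [0,0,0]},
    {"gripper": 0,"slide": [0.09,-0.016,0],"twist": [0,0,0]},
    {"gripper": 0,"slide": [0.09,-0.016,0],"twist": [0,0,0]},
    {"gripper": 0,"slide": [0.09,-0.016,0],"twist": [0,0,0]},
    {"gripper": 0,"slide": [0.09,-0.016,0],"twist": [0,0,0]},
    {"gripper": 0,"slide": [0,0,0],"twist": [0,0,0]},
    {"gripper": 0,"slide": [0,0,0],"twist": [0,0,0]}
  ]
}}

```text
t: 9.3
tcp_pos: [0.5462, 0.0767, 0.0304]
orientation: [0.087, 0.996, 0.0, -0.0]
wrist_force: [0.4, -0.0, -2.2]
grip_width: 0.233
gripper_force: 29.9
```

```bash
cat > m.py <<'E'
from h import *
a=-np.radians(9.95);ex=np.array([np.cos(a),np.sin(a)]);ey=np.array([-ex[1],ex[0]])
s=manip.state();o=s["tcp_pos"][:2]-[.5848,.0699]
print("t",s["t"],"tcp jig-aligned mm",round(o@ex*1e3,1),round(o@ey*1e3,1),round(s["tcp_pos"][2]*1e3,1),"q",s["orientation"].round(4),"F axial",round(float(s["wrist_force"][:2]@ex),2),s["wrist_force"].round(2),"torque",s["torque"].round(3))
E
cat > v.py <<'E'
from m import *
import sys
im,d=manip.snapshot("scene");P=world("scene",d);hsv=cv2.cvtColor(np.ascontiguousarray(im),cv2.COLOR_RGB2HSV)
o=(P[...,:2]-[.5848,.0699]);x=o@ex*1e3;y=o@ey*1e3;Z=P[...,2]*1e3
K,R,t=cam("scene");c=K@(R@np.array([.6,.07,.06])+t);u,v=(c[:2]/c[2]).astype(int)
cv2.imwrite(f"pics/{sys.argv[1]}.png",cv2.resize(im[v-45:v+45,u-60:u+60,::-1],(720,540),interpolation=cv2.INTER_CUBIC))
w=(hsv[...,1]>80)&(abs(y)<75)
f=w&(Z>60)&(Z<90)&(x>-30)&(x<16)
b=w&(Z>77)&(Z<90)&(x>30)&(x<150)
bw=w&(Z>78)&(Z<90)&(x>110)&(x<165)
for n,m in(("front",f),("binrim",b),("backwall",bw)):
    q=np.c_[x[m],y[m],Z[m]];print(n,len(q),np.percentile(q,[1,50,99],axis=0).round(1).tolist())
E
python3 v.py near
```

```text
t 9.3 tcp jig-aligned mm -39.2 0.0 30.4 q [ 8.670e-02  9.962e-01  0.000e+00 -2.000e-04] F axial 0.36 [ 0.37 -0.02 -2.18] torque [ 0.01  -0.015  0.028]
front 271 [[-28.6, -62.0, 60.2], [-7.3, -1.8, 78.1], [12.9, 57.7, 86.5]]
binrim 297 [[32.8, -62.2, 77.5], [124.1, -4.5, 81.9], [145.3, 56.9, 87.9]]
backwall 163 [[112.8, -61.7, 78.1], [137.2, -4.1, 81.9], [145.7, 55.7, 87.6]]
```

View pics/near.png

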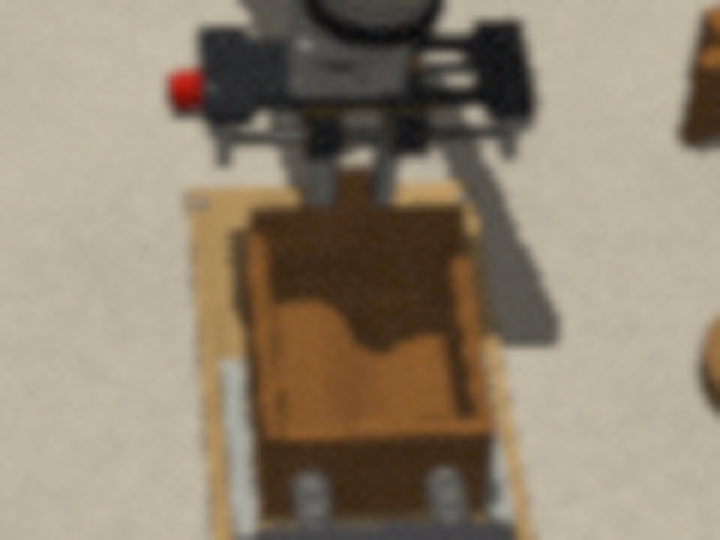

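The front sits square, about 7 mm from the bin (board top edge about (355,210)). In this view its sides match the bin's to within about 1 mm. Now I'll push slowly.

>>> {"fn": "drive_tool", "kwargs": {
  "targets": [
    {"gripper": 0,"slide": [0.02,-0.0035,0],"twist": [0,0,0]},
    {"gripper": 0,"slide": [0.02,-0.0035,0],"twist": [0,0,0]},
    {"gripper": 0,"slide": [0.02,-0.0035,0],"twist": [0,0,0]},
    {"gripper": 0,"slide": [0.02,-0.0035,0],"twist": [0,0,0]},
    {"gripper": 0,"slide": [0.02,-0.0035,0],"twist": [0,0,0]},
    {"gripper": 0,"slide": [0.02,-0.0035,0],"twist": [0,0,0]},
    {"gripper": 0,"slide": [0.02,-0.0035,0],"twist": [0,0,0]},
    {"gripper": 0,"slide": [0.02,-0.0035,0],"twist": [0,0,0]},
    {"gripper": 0,"slide": [0.02,-0.0035,0],"twist": [0,0,0]},
    {"gripper": 0,"slide": [0.02,-0.0035,0],"twist": [0,0,0]},
    {"gripper": 0,"slide": [0.02,-0.0035,0],"twist": [0,0,0]},
    {"gripper": 0,"slide": [0.02,-0.0035,0],"twist": [0,0,0]}
  ]
}}

```text
t: 10.55
tcp_pos: [0.5577, 0.0747, 0.0304]
orientation: [0.087, 0.996, -0.0, -0.001]
wrist_force: [-2.5, -0.8, 0.9]
grip_width: 0.231
gripper_force: 29.9
```

```bash
python3 m.py
```

```text
t 10.55 tcp jig-aligned mm -27.5 -0.0 30.4 q [ 8.660e-02  9.962e-01 -0.000e+00 -6.000e-04] F axial -2.32 [-2.51 -0.85  0.92] torque [0.064 0.386 0.171]
```

>>> {"fn": "drive_tool", "kwargs": {
  "targets": [
    {"gripper": 0,"slide": [0.02,-0.0035,0],"twist": [0,0,0]},
    {"gripper": 0,"slide": [0.02,-0.0035,0],"twist": [0,0,0]},
    {"gripper": 0,"slide": [0.02,-0.0035,0],"twist": [0,0,0]},
    {"gripper": 0,"slide": [0.02,-0.0035,0],"twist": [0,0,0]},
    {"gripper": 0,"slide": [0,0,0],"twist": [0,0,0]},
    {"gripper": 0,"slide": [0,0,0],"twist": [0,0,0]},
    {"gripper": 0,"slide": [0,0,0],"twist": [0,0,0]}
  ]
}}

```text
t: 11.25
tcp_pos: [0.5617, 0.0739, 0.0304]
orientation: [0.087, 0.996, -0.0, -0.0]
wrist_force: [-4.7, -0.4, 1.3]
grip_width: 0.231
gripper_force: 30.0
```

```bash
python3 m.py
```

```text
t 11.25 tcp jig-aligned mm -23.4 -0.1 30.4 q [ 8.660e-02  9.962e-01 -1.000e-04 -5.000e-04] F axial -4.53 [-4.67 -0.39  1.26] torque [0.047 0.758 0.134]
```

>>> {"fn": "drive_tool", "kwargs": {
  "targets": [
    {"gripper": 0,"slide": [0.02,-0.0035,0],"twist": [0,0,0]},
    {"gripper": 0,"slide": [0.02,-0.0035,0],"twist": [0,0,0]},
    {"gripper": 0,"slide": [0.02,-0.0035,0],"twist": [0,0,0]},
    {"gripper": 0,"slide": [0.02,-0.0035,0],"twist": [0,0,0]},
    {"gripper": 0,"slide": [0,0,0],"twist": [0,0,0]},
    {"gripper": 0,"slide": [0,0,0],"twist": [0,0,0]},
    {"gripper": 0,"slide": [0,0,0],"twist": [0,0,0]},
    {"gripper": 0,"slide": [0,0,0],"twist": [0,0,0]},
    {"gripper": 0,"slide": [0,0,0],"twist": [0,0,0]},
    {"gripper": 0,"slide": [0,0,0],"twist": [0,0,0]},
    {"gripper": 0,"slide": [0,0,0],"twist": [0,0,0]},
    {"gripper": 0,"slide": [0,0,0],"twist": [0,0,0]}
  ]
}}

```text
t: 12.45
tcp_pos: [0.565, 0.0733, 0.0304]
orientation: [0.087, 0.996, -0.0, -0.001]
wrist_force: [-8.1, -0.8, 2.0]
grip_width: 0.23
gripper_force: 30.0
```

```bash
for i in 1 2 3; do python3 v.py press$i; done
```

```text
t 12.45 tcp jig-aligned mm -20.1 -0.1 30.4 q [ 0.0867  0.9962 -0.     -0.0013] F axial -7.86 [-8.12 -0.76  1.99] torque [ 0.033  0.944 -0.006]
front 257 [[-25.7, -58.8, 60.3], [10.6, 1.1, 76.6], [15.6, 59.2, 86.1]]
binrim 250 [[33.0, -62.8, 77.6], [107.1, -9.7, 82.2], [149.7, 57.3, 87.0]]
backwall 178 [[112.4, -62.7, 78.2], [147.0, -6.6, 82.1], [155.8, 56.8, 87.1]]
t 12.5 tcp jig-aligned mm -20.1 -0.0 30.4 q [ 0.0867  0.9962 -0.     -0.0013] F axial -6.93 [-7.13 -0.55  2.87] torque [0.051 1.024 0.141]
front 255 [[-26.4, -55.5, 60.4], [10.6, 1.4, 77.0], [15.7, 58.9, 86.7]]
binrim 254 [[32.0, -62.4, 77.3], [106.7, -9.3, 82.0], [149.7, 57.4, 87.3]]
backwall 181 [[111.0, -62.1, 78.4], [147.2, -5.6, 81.6], [156.2, 57.1, 86.7]]
t 12.55 tcp jig-aligned mm -20.1 -0.1 30.4 q [ 0.0867  0.9962 -0.     -0.0013] F axial -6.03 [-6.16 -0.19  2.92] torque [0.054 0.965 0.082]
front 253 [[-27.2, -58.9, 60.3], [11.1, 0.5, 77.1], [15.8, 58.8, 87.3]]
binrim 257 [[32.1, -62.4, 77.4], [107.5, -10.5, 82.0], [149.8, 57.1, 87.1]]
backwall 175 [[111.3, -62.3, 78.5], [147.4, -8.4, 82.0], [155.8, 56.1, 87.2]]
```

View pics/press3.png

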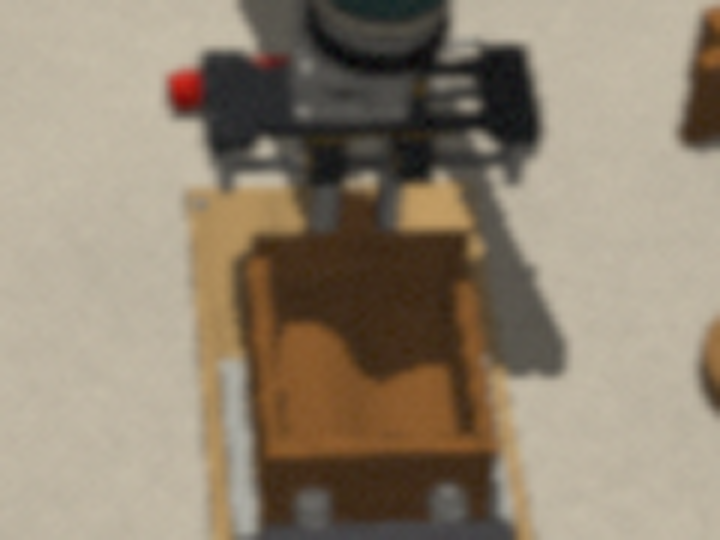

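The picture shows the front against the bin (top edge about (360,240)) with no visible lip, and the bin pushed back about 10 mm. I'll push slightly more and check alignment and tilt numerically.

>>> {"fn": "drive_tool", "kwargs": {
  "targets": [
    {"gripper": 0,"slide": [0.02,-0.0035,0],"twist": [0,0,0]},
    {"gripper": 0,"slide": [0,0,0],"twist": [0,0,0]},
    {"gripper": 0,"slide": [0,0,0],"twist": [0,0,0]},
    {"gripper": 0,"slide": [0,0,0],"twist": [0,0,0]},
    {"gripper": 0,"slide": [0,0,0],"twist": [0,0,0]},
    {"gripper": 0,"slide": [0,0,0],"twist": [0,0,0]},
    {"gripper": 0,"slide": [0,0,0],"twist": [0,0,0]},
    {"gripper": 0,"slide": [0,0,0],"twist": [0,0,0]}
  ]
}}

```text
t: 13.4
tcp_pos: [0.5658, 0.0732, 0.0304]
orientation: [0.087, 0.996, -0.0, -0.002]
wrist_force: [-7.5, -0.1, 3.6]
grip_width: 0.232
gripper_force: 30.0
```

```bash
python3 - <<'E'
from m import *
A=[]
for i in range(6):
    im,d=manip.snapshot("scene");A.append(d);F=manip.state()["wrist_force"];print(round(float(F[:2]@ex),2),end=" ")
d=np.median(A,0);P=world("scene",d);hsv=cv2.cvtColor(np.ascontiguousarray(im),cv2.COLOR_RGB2HSV)
o=(P[...,:2]-[.5848,.0699]);x=o@ex*1e3;y=o@ey*1e3;Z=P[...,2]*1e3
w=(hsv[...,1]>80)&(abs(y)<80)
print()
for lo,hi in((-4,13),(13,40),(40,80),(80,120),(140,158)):
    m=w&(Z>74)&(Z<90)&(x>lo)&(x<hi);print(lo,hi,m.sum(),"y",np.percentile(y[m],[0,3,97,100]).round(1),"z med/max",np.median(Z[m]).round(1),Z[m].max().round(1))
m=w&(Z>45)&(Z<78)&(abs(y)<42)&(x>-5)&(x<25)
L=np.linalg.lstsq(np.c_[np.ones(m.sum()),y[m],Z[m]-60],x[m],rcond=None)[0];print("face",m.sum(),L.round(3))
m=w&(Z>20)&(Z<75)&(abs(y)<50)&(x>140)&(x<170)
L=np.linalg.lstsq(np.c_[np.ones(m.sum()),y[m],Z[m]-60],x[m],rcond=None)[0];print("bin back face",m.sum(),L.round(3))
E
python3 m.py
```

```text
t 13.4 tcp jig-aligned mm -19.3 -0.0 30.4 q [ 0.0867  0.9962 -0.     -0.0015] F axial -7.37 [-7.5  -0.07  3.56] torque [0.04  1.083 0.099]
-7.17 -8.0 -8.0 -7.6 -8.25 -6.68 
-4 13 94 y [-59.1 -56.4  56.1  59.5] z med/max 81.6 84.4
13 40 92 y [-61.4 -60.7  57.1  58.9] z med/max 81.1 83.8
40 80 66 y [-62.3 -62.2  56.5  57.6] z med/max 81.9 85.5
80 120 69 y [-62.4 -62.3  56.3  57.6] z med/max 82.0 85.0
140 158 172 y [-60.8 -59.6  53.7  57.5] z med/max 81.6 84.7
face 161 [1.3936e+01 8.0000e-03 9.0000e-03]
bin back face 242 [1.54006e+02 2.00000e-03 0.00000e+00]
t 13.7 tcp jig-aligned mm -19.3 -0.1 30.4 q [ 0.0867  0.9962 -0.     -0.0015] F axial -6.68 [-6.87 -0.48  2.46] torque [0.002 1.095 0.067]
```

The front's back face is square to the bin within 0.01 rad and flush, with an estimated offset of about 2.5 mm sideways. The axial push is steady at about 7.5 N and the bin is back about 13 mm. All of this is in tolerance, so I'm handing in.

```bash
python3 -c "
from workcell import manip
print(manip.sign_off())"
```

```text
the job is handed in; nothing more can be done
None
```

I handed the job in with the wider front still held flush and square on the bin's open end, pushing it back about 13 mm at about 7.5 N; the robot gave no verdict, and I saw no contact with the narrower front or other items, though I didn't re-measure their positions.

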